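# Set the gate intercom to its standard volume

## Robot

A 6-joint arm with a two-finger parallel gripper is mounted at the origin on the work surface; the furniture and walls round the work are solid. World frame = base frame: x ahead of the robot, y to its left, z up, the work surface at z = 0. Lengths are in m, angles in rad, forces in N, time in s.
With the tool pointing down it reaches from about 0.35 to 0.975 m from the base axis. Payload 4.9 kg.
Tool frame: the origin (TCP) lies at the very end of the fingers, on their centre line; the grasp point (between the pads) lies 19 mm behind it (pinch_z is the distance from the TCP to the grasp point, in m); z points along the fingers, y is the line along which they close (so a half turn about z gives the same grasp; the last joint's range is limited). The gripper opens to 85 mm and grips with 20 to 120 N. Pads are 22 mm wide; open, the fingers measure 114 mm over their backs; the gripper's body (76 mm by 85 mm) begins 54 mm behind the grasp point. The pads swing forward as they close: fully open they stand 13 mm farther back than shut.
Start: joints at [1.037, 0.053, 1.613, -0, 1.476, -0.119], TCP at [0.252, 0.572, 0.231] pointing down, gripper open.
Joint ranges: [-3.01, 3.01], [-1.01, 2.22], [0.06, 2.58], [-1.02, 4.17], [0.09, 2.62], [-3.14, 3.14]. Speed limits (rad/s): [2.57, 2.57, 3.14, 3.14, 3.14, 3.14].

## Interface

Orientations are given as a unit quaternion [w, x, y, z].
In Python, from plant import * gives the robot as it stands. The module is installed in compiled form; this text tells all that it offers.
- The arm moves only by the tool play_rows, never from a script. Its arguments are lists of equal length, an entry for each row: "linear": the shift along the world's x, y, z in m, a list of three; "turn": the turn about the world's z in degrees. A call has 1 to 8 rows; each row shifts and turns the commanded pose from where the row before left it; what a row does not reach is not made up. A row lasts 1/8 s, in which the tool goes at most 62.5 mm and 10.7 degrees, less where a joint would pass 70% of its speed; a pose out of reach is approached as far as the arm can. A call is refused whole if a number of a shift passes 0.0625 or a number of a turn 10.7, either way. A call with a gripper value outside its range is refused whole. "hand" is the finger opening in m, from 0 to 0.0854, set as the call begins (left out, the last holds). The fingers move at their own pace and stop on an object; the grip force is fixed at half the most. Time passes only in rows, so rows that do not move let the fingers close. It gives the time, the measured TCP pose, the force, the opening and the grip force at its end, in the units of the state.
- state(): the state, without advancing time (a new reading comes with each control period).
- grab_frame(name): name is "scene" or "top" or "wrist"; returns the picture (400x640x3 uint8, red, green, blue); there is no depth.
- camera_info(name): a dict with "camera_matrix" (3x3 intrinsics, pixels), "origin" and "attitude" of the camera in the world; the wrist camera has in their place "mount" (4x4, takes a point from camera to tool coordinates, whose origin is the TCP and whose axes are the flange's). Camera axes: x right, y down, z forward; pixel columns grow to the right and rows downward; lengths in m; the calibration is good to about 2 mm. A picture is of the moment at which its call begins: read the wrist's pose just before it. camera_info takes no time and is no camera call.
- job_done(): hands the job in; it is judged then, once.
Trained networks look in the newest picture that a camera, given by its name, has taken for a name from the list of things; names that differ only in an ending like _2 or _b are one class to them, and where a whole thing is asked for, a point or a joint stands for the part that bears it (a point fixed in the world has none). Each returns a list of dicts, best first, with "p" (0 to 1); they miss things now and then, are a little off and sometimes report something else, mostly with a low value. They report only what shows in the picture. A call takes as long as a camera call.
- trace(camera, thing): "region" (400x640 bool, what is visible of it) and "location" ([column, row] in pixels, amid what is visible of it).
The state is a dict: "time": time; "joint_pos": joint angles; "joint_vel": joint speeds; "joint_efforts": joint torques, N m; "tool_pos": TCP position; "tool_rot": TCP orientation; "contact_force": force on the tool from outside, world axes, zero at the start; "ft_torque": the same for the moment, N m; "gripper_width": opening from 0.0 (shut) to 1.0 (fully open); "grasp_force": force on a finger pad.
Only numpy, scipy, OpenCV 4.12 (cv2) and the standard library are available. Lean on these libraries where they do the work, as an engineer would, in place of code of your own. Each camera call takes 0.05 s, during which the arm holds its last target. There are 200 camera calls.

## Task

Set the gate intercom on the desk to its standard volume: turn the large volume knob all the way down, anticlockwise to its stop, then bring it back up clockwise by exactly three clicks and let go. Leave the small round tone knob beside it as it is.

Things in the scene. Friction and masses are not known exactly. Their poses are not given: they have to be found in the camera images.
- volume_knob (a joint): Angle of the large volume knob in rad: 0 at its anticlockwise stop (volume down), growing clockwise seen from above, to 1.745 at the other stop. It clicks every 20 degrees (0.349 rad): a sprung detent pulls it (within 0.05) to 0, 0.349, 0.698, 1.047, 1.396 or 1.745 and holds it there; turning past a click takes about 0.06 N m.
- volume_grip (a point): Grip point of the large black volume knob, on its vertical turning axis. Round skirt 45 mm across with an upright bar grip on it, 42 mm long, 14 mm wide; bar's top 11 mm above this point, skirt's top 25 mm below, console's top 39 mm below. x axis along the bar to the end with the white pointer line, y across the bar, z up; they turn with the knob. White ticks round it mark the click positions.
- tone_mark (a point): Outer end of the white pointer line on top of the small round black tone knob, 10.5 mm out from its axis, 24 mm above the console's top. The knob is 25 mm across, 18 mm high, and turns easily.
- console: Intercom console fixed to the desk: flat grey box with a plain metal top, 120 mm (its x) by 210 mm (its y), 50 mm high, origin at the centre of its underside. Speaker slots and three flat keys along its far side. Both knobs stand on its top, 16 mm nearer (-x) than its centre and 50 mm to either side (+-y); either one may be on the left.

How it is judged:
On the way:
1. the large volume knob is turned all the way down, to its anticlockwise stop (value of joint volume_knob below 0.12 rad), for 0.1 s.
At the end, for the whole second after the job is handed in: The large volume knob rests three clicks (60 degrees, within 10 degrees) clockwise from its stop, and the small tone knob's mark is within 4 mm of where it was (value of joint volume_knob between 0.872 and 1.222 rad and distance of tone_mark from where it was at the start of the episode below 0.004 m); the robot touches nothing.
It fails at once if the small tone knob is turned (its mark moves more than 4 mm) (distance of tone_mark from where it was at the start of the episode above 0.004 m).
It also fails if it takes over 38 s, if anything falls off the work surface, if the arm or the gripper's body presses on something with over 40 N, if the wrist force passes 120 N, or if a joint passes its speed limit or range.

## Working session

There is one attempt and no reset: what is moved stays moved. The work goes in short steps, Python scripts to look and compute and a tool call to move; the robot and the scene stay as the last step left them, time stands still between calls to the robot, and variables do not carry over. Pictures are saved under pics/ and viewed, at most 10 in all, crops included, and the job is handed in when it is done.

Besides the shell and the picture viewer there is one more tool, called after "Call:" by a JSON object that holds its "api" and its "payload". play_rows: Moves the arm, as the interface text tells. Its arguments: {"type":"object","properties":{"linear":{"type":"array","items":{"type":"array","items":{"type":"number"}}},"turn":{"type":"array","items":{"type":"number"}},"hand":{"type":"number"}},"required":["linear","turn"]}

```bash
mkdir -p pics; cat > h.py <<'E'
from plant import *
import numpy as np, cv2
from scipy.spatial.transform import Rotation as R
def q(s): w=s["tool_rot"]; return R.from_quat([w[1],w[2],w[3],w[0]])
def cam(n,s=None):
    c=camera_info(n); K=np.array(c["camera_matrix"])
    if "mount" in c:
        T=np.eye(4);T[:3,:3]=q(s).as_matrix();T[:3,3]=s["tool_pos"];T=T@np.array(c["mount"]);return K,T[:3,3],T[:3,:3]
    a=np.array(c["attitude"],float)
    if a.shape!=(3,3): a=R.from_quat([a[1],a[2],a[3],a[0]]).as_matrix()
    return K,np.array(c["origin"]),a
def atz(C,px,z):
    K,o,A=C; d=A@np.linalg.inv(K)@np.array([px[0],px[1],1.0]); return o+d*(z-o[2])/d[2]
def proj(C,p):
    K,o,A=C; v=K@(A.T@(np.array(p)-o)); return v[:2]/v[2]
def save(n,f): cv2.imwrite(f"pics/{f}.png",cv2.cvtColor(n,cv2.COLOR_RGB2BGR))
E
python3 - <<'E'
from h import *
s=state(); print(s)
print(camera_info("top"))
f=grab_frame("top"); save(f,"top1")
C=cam("top")
for t,z in (("volume_knob",.08),("volume_grip",.1),("tone_mark",.074),("console",.05)):
    for r in trace("top",t)[:2]: print(t,r["p"],r["location"],atz(C,r["location"],z),r["region"].sum())
save(grab_frame("wrist"),"w1")
E
```

```text
{'time': 0.0, 'joint_pos': array([ 1.03697513e+00,  5.33427105e-02,  1.61429471e+00,  1.50846366e-05,
        1.47602151e+00, -1.19022306e-01]), 'joint_vel': array([ 0.00059483, -0.00071888,  0.00096301, -0.00062653, -0.0004239 ,
       -0.00028604]), 'joint_efforts': array([ 1.81374256e-03, -3.93701828e+01, -3.70171559e+01, -2.34507769e-05,
        7.17370378e-03, -1.09106170e-05]), 'tool_pos': array([0.251565  , 0.57144952, 0.23007138]), 'tool_rot': array([-3.38393773e-04,  2.05916373e-01,  9.78569047e-01, -9.76178945e-04]), 'contact_force': array([ 0.7453645 , -0.20383629,  0.26088281]), 'ft_torque': array([ 0.06569789,  0.01306792, -0.02654926]), 'grasp_force': 0.0, 'gripper_width': 0.9993541801808602}
{'camera_matrix': array([[496.1006933 ,   0.        , 321.03530996],
       [  0.        , 496.1006933 , 197.83082855],
       [  0.        ,   0.        ,   1.        ]]), 'origin': array([0.42937181, 0.17105618, 0.94813673]), 'attitude': array([-0.03279876,  0.7153811 , -0.69773242,  0.01798869])}
volume_knob 0.6 [360.8, 198.9] [0.49143633 0.12035697 0.08      ] 501
volume_grip 0.9 [363.1, 195.2] [0.49645127 0.11772032 0.1       ] 542
tone_mark 0.67 [302.5, 198.2] [0.49060499 0.22294158 0.074     ] 154
console 0.93 [331.0, 188.9] [0.5104795  0.17302561 0.05      ] 6166
```

View pics/top1.png

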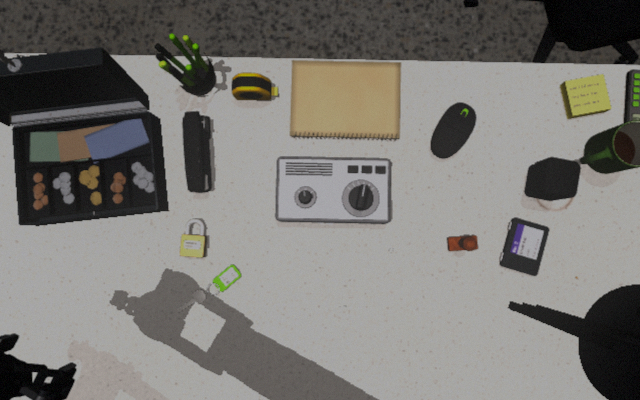

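The console is centred at about pixel (333,189). The volume knob is on the right at (361,199) with its pointer roughly up, and the tone knob is on the left at (305,197). I'll move above the volume knob and look from there.

Call:
{"api": "play_rows", "payload": {"linear": [[0.025, -0.056, 0], [0.028, -0.056, 0], [0.028, -0.056, 0], [0.028, -0.056, 0], [0.028, -0.056, 0], [0.028, -0.056, 0], [0.028, -0.056, 0], [0.028, -0.056, 0]], "turn": [3, 3, 3, 3, 3, 3, 3, 3], "hand": 0.0854}}

```text
time: 1.3
tool_pos: [0.4731, 0.1227, 0.2316]
tool_rot: [0.001, -0.003, 1.0, 0.0]
contact_force: [0.9, 1.1, 0.0]
gripper_width: 0.999
grasp_force: 0.0
```

```bash
python3 - <<'E'
from h import *
s=state(); print(s["tool_pos"],q(s).as_matrix()[:,1],s["time"],s["joint_pos"],camera_info("wrist"))
f=grab_frame("wrist"); save(f,"w2"); C=cam("wrist",s)
for t,z in (("volume_grip",.1),("tone_mark",.074),("console",.05)):
    for r in trace("wrist",t)[:1]: print(t,r["p"],r["location"],atz(C,r["location"],z),r["region"].sum())
E
```

```text
[0.47312891 0.12274598 0.23160457] [-5.76571613e-03  9.99983345e-01  2.56852955e-04] 1.3 [ 1.01358756e-01 -2.83638178e-01  1.92133520e+00  1.51739764e-04
  1.50278345e+00 -1.47521341e+00] {'camera_matrix': array([[280.83603065,   0.        , 319.62197197],
       [  0.        , 280.83603065, 197.83956386],
       [  0.        ,   0.        ,   1.        ]]), 'mount': array([[ 5.45981967e-04, -9.60466936e-01, -2.78393547e-01,
         7.03160027e-02],
       [ 9.99999765e-01,  6.39648513e-04, -2.45621384e-04,
        -1.16744612e-03],
       [ 4.13985237e-04, -2.78393348e-01,  9.60467060e-01,
        -1.43401998e-01],
       [ 0.00000000e+00,  0.00000000e+00,  0.00000000e+00,
         1.00000000e+00]])}
volume_grip 0.65 [317.8, 204.8] [0.49014164 0.11977105 0.1       ] 1264
tone_mark 0.84 [402.1, 203.3] [0.49604583 0.21424056 0.074     ] 419
console 0.97 [362.9, 209.4] [0.51158487 0.17455121 0.05      ] 12039
```

View pics/w2.png

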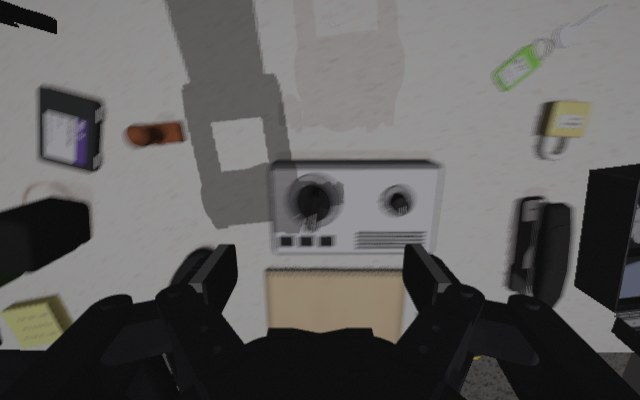

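The volume knob is at (315,202), on the left in this flipped view, and the tone knob is at (398,202). The picture is blurred by motion, so I'll go lower, settle and look closer.

Call:
{"api": "play_rows", "payload": {"linear": [[0.008, -0.002, -0.03], [0.008, -0.001, -0.03], [0, 0, 0], [0, 0, 0]], "turn": [0, 0, 0, 0]}}

```text
time: 2.0
tool_pos: [0.4885, 0.1228, 0.1724]
tool_rot: [0.001, -0.003, 1.0, 0.0]
contact_force: [0.5, -1.0, 1.7]
gripper_width: 1.001
grasp_force: 0.0
```

```bash
python3 - <<'E'
from h import *
s=state(); print(s["tool_pos"],q(s).as_matrix()[:,1],s["time"])
f=grab_frame("wrist"); C=cam("wrist",s)
r=trace("wrist","volume_grip")[0]; print(r["p"],r["location"],atz(C,r["location"],.1))
# rectified top-down view at bar top: 0.25mm/px, up=+x, left=+y
cx,cy=0.492,0.12
m=0.05
def warp(z):
    w=np.float32([[cx+m,cy+m],[cx+m,cy-m],[cx-m,cy-m],[cx-m,cy+m]])
    src=np.float32([proj(C,[*p,z]) for p in w]); dst=np.float32([[0,0],[400,0],[400,400],[0,400]])
    return cv2.warpPerspective(f,cv2.getPerspectiveTransform(src,dst),(400,400),flags=cv2.INTER_CUBIC)
o=np.hstack([warp(.1),warp(.05)])
save(cv2.convertScaleAbs(o,alpha=1.4,beta=10),"rect1")
E
```

```text
[0.48854669 0.12276889 0.17242132] [-5.71891122e-03  9.99983603e-01  2.96997854e-04] 2.0
0.95 [315.8, 206.2] [0.48792079 0.11848361 0.1       ]
```

View pics/rect1.png

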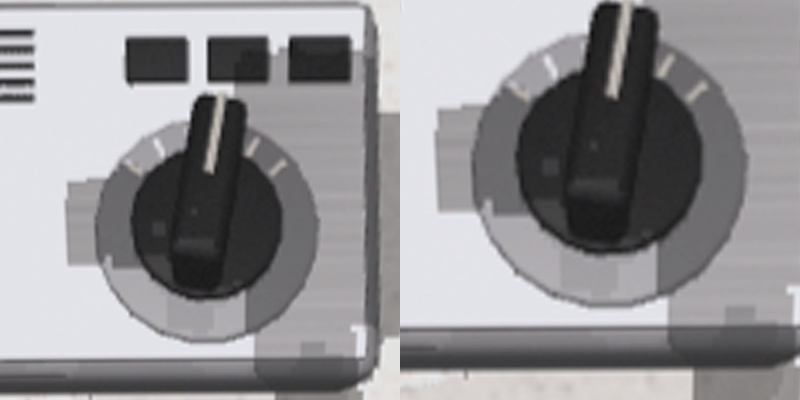

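The rectified view shows the knob's axis at about (0.499, 0.118). The pointer is about 10° clockwise of +x. The ticks sit at ±30° and ±50°, and the bar covers those at ±10°, so the knob stands at click 3 and needs 60° down and 60° back. I'll align and descend.

Call:
{"api": "play_rows", "payload": {"linear": [[0.0105, -0.005, -0.03], [0, 0, -0.03], [0, 0, -0.02], [0, 0, -0.01], [0, 0, -0.009], [0, 0, 0], [0, 0, 0]], "turn": [-5, -5, 0, 0, 0, 0, 0]}}

```text
time: 2.98
tool_pos: [0.4997, 0.1168, 0.0732]
tool_rot: [0.001, 0.085, 0.996, 0.0]
contact_force: [-0.1, -0.7, 0.1]
gripper_width: 0.999
grasp_force: 0.0
```

Call:
{"api": "play_rows", "payload": {"linear": [[0, 0, 0], [0, 0, 0], [0, 0, 0], [0, 0, 0], [0, 0, 0], [0, 0, 0]], "turn": [0, 0, 0, 0, 0, 0], "hand": 0.0}}

```text
time: 3.72
tool_pos: [0.4994, 0.1187, 0.0728]
tool_rot: [0.0, 0.085, 0.996, 0.002]
contact_force: [1.0, 7.5, 0.7]
gripper_width: 0.152
grasp_force: 60.4
```

```bash
python3 - <<'E'
from h import *
s=state(); y=q(s).as_matrix()[:,1]; print(s["tool_pos"],np.degrees(np.arctan2(y[1],y[0])),s["time"],s["gripper_width"]*85.4,s["grasp_force"],s["contact_force"],s["ft_torque"])
E
```

```text
[0.49944556 0.11868449 0.07275092] 80.22453950473965 3.725 12.946959367500464 60.35154104232788 [0.98732904 7.50258597 0.6691589 ] [ 0.9973364  -0.11111512  0.03792348]
```

Gripped the bar at a width of about 13 mm, with a small side force. Now I'll turn it anticlockwise.

Call:
{"api": "play_rows", "payload": {"linear": [[0, 0.002, 0], [0, 0, 0], [0, 0, 0], [0, 0, 0], [0, 0, 0], [0, 0, 0], [0, 0, 0], [0, 0, 0]], "turn": [4, 8, 8, 8, 8, 8, 8, 8]}}

```text
time: 4.72
tool_pos: [0.4991, 0.1202, 0.0728]
tool_rot: [0.001, -0.426, 0.904, 0.001]
contact_force: [-1.5, 5.8, 2.3]
gripper_width: 0.153
grasp_force: 60.7
```

Call:
{"api": "play_rows", "payload": {"linear": [[0, 0, 0], [0, 0, 0], [0, 0, 0]], "turn": [2, 0, 0]}}

```text
time: 5.1
tool_pos: [0.4991, 0.1203, 0.0728]
tool_rot: [0.001, -0.438, 0.899, 0.002]
contact_force: [-0.9, 6.3, 2.4]
gripper_width: 0.15
grasp_force: 64.5
```

```bash
python3 - <<'E'
from h import *
s=state(); y=q(s).as_matrix()[:,1]; print(s["tool_pos"],np.degrees(np.arctan2(y[1],y[0])),s["time"],s["gripper_width"]*85.4,s["grasp_force"],s["contact_force"],s["ft_torque"])
C=cam("top"); f=grab_frame("top"); c=proj(C,[.499,.118,.1]).astype(int); print(c)
t=cv2.resize(f[c[1]-35:c[1]+35,c[0]-90:c[0]+30],None,fx=4,fy=4,interpolation=cv2.INTER_CUBIC)
w=grab_frame("wrist")[100:360,120:520]
o=np.zeros((540,480,3),np.uint8);o[:280]=t;o[280:540,:400]=w
save(cv2.convertScaleAbs(o,alpha=1.4),"chk")
E
```

```text
[0.49910166 0.12026077 0.07277153] 142.00108118780796 5.1 12.77798559265363 64.48718190193176 [-0.85471593  6.27243983  2.38636274] [ 0.82158577  0.11218547 -1.184913  ]
[362 193]
```

View pics/chk.png

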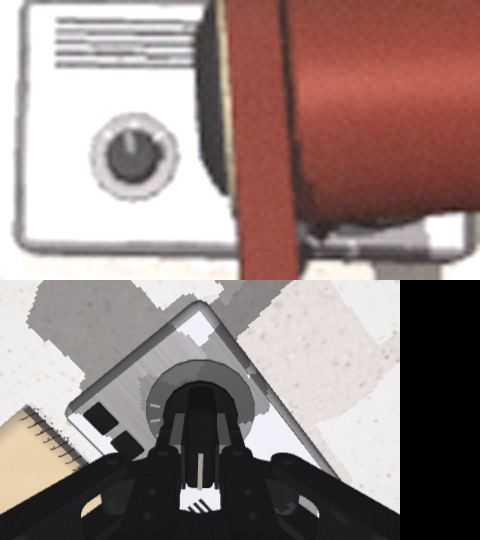

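The reaction torque of −1.2 N m at +61.8° shows the knob is at its stop, and the tone knob at (132,155) in the crop looks unchanged. Now I'll turn back clockwise.

Call:
{"api": "play_rows", "payload": {"linear": [[0, 0, 0], [0, 0, 0], [0, 0, 0], [0, 0, 0], [0, 0, 0], [0, 0, 0], [0, 0, 0], [0, 0, 0]], "turn": [-5.5, -8, -8, -8, -8, -8, -8, -8]}}

```text
time: 6.2
tool_pos: [0.4994, 0.1188, 0.0728]
tool_rot: [0.0, 0.083, 0.997, 0.0]
contact_force: [1.6, 0.8, 0.8]
gripper_width: 0.152
grasp_force: 60.5
```

Call:
{"api": "play_rows", "payload": {"linear": [[0, 0, 0], [0, 0, 0]], "turn": [0, 0]}}

```text
time: 6.45
tool_pos: [0.4994, 0.1188, 0.0727]
tool_rot: [0.0, 0.08, 0.997, 0.0]
contact_force: [0.4, 1.0, 1.4]
gripper_width: 0.153
grasp_force: 60.6
```

Call:
{"api": "play_rows", "payload": {"linear": [[0, 0, 0], [0, 0, 0], [0, 0, 0], [0, 0, 0], [0, 0, 0.02], [0, 0, 0.03], [0, 0, 0.04], [0, 0, 0]], "turn": [0, 0, 0, 0, 0, 0, 0, 0], "hand": 0.0854}}

```text
time: 7.45
tool_pos: [0.5016, 0.1189, 0.1666]
tool_rot: [0.004, 0.081, 0.997, 0.001]
contact_force: [-0.5, -0.3, 0.1]
gripper_width: 1.0
grasp_force: 0.0
```

Call:
{"api": "play_rows", "payload": {"linear": [[-0.005, 0, 0.01], [-0.005, 0, 0], [0, 0, 0], [0, 0, 0]], "turn": [5, 5, 0, 0]}}

```text
time: 7.95
tool_pos: [0.4887, 0.1186, 0.1714]
tool_rot: [-0.001, -0.006, 1.0, -0.0]
contact_force: [-0.2, 0.3, -0.7]
gripper_width: 0.997
grasp_force: 0.0
```

```bash
python3 - <<'E'
from h import *
s=state(); print(s["tool_pos"],s["time"],s["contact_force"])
f=grab_frame("wrist"); C=cam("wrist",s)
def warp(z,cx=.499,cy=.168,m=.05,n=.1):
    w=np.float32([[cx+m,cy+n],[cx+m,cy-n],[cx-m,cy-n],[cx-m,cy+n]])
    src=np.float32([proj(C,[*p,z]) for p in w]); dst=np.float32([[0,0],[800,0],[800,400],[0,400]])
    return cv2.warpPerspective(f,cv2.getPerspectiveTransform(src,dst),(800,400),flags=cv2.INTER_CUBIC)
save(cv2.convertScaleAbs(warp(.1),alpha=1.4,beta=10),"rect2")
E
```

```text
[0.48866402 0.11861416 0.17140721] 7.95 [-0.24201398  0.27751105 -0.69550044]
```

View pics/rect2.png

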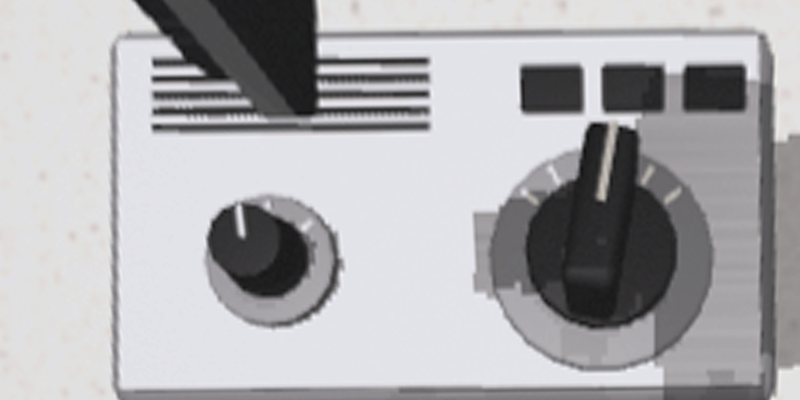

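The knob's pointer, from (613,122) to (603,200), is about 8–10° clockwise. Two ticks show on each side, so it is back at click 3. The tone pointer at (239,220) is unchanged and the gripper is clear.

```bash
python3 -c "
from plant import *
print(job_done())"
```

```text
the job is handed in; nothing more can be done
None
```

I turned the volume knob down to its anticlockwise stop, brought it back up three clicks and let go; the tone knob looked unmoved in the last picture, and the job is handed in with no verdict returned.

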